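# Bleed and air-check a clutch drum

## Task

Air-check the clutch drum on the test stand. First press the bleed plunger right down to its stop and let it come fully back up; then turn the spring-return air valve clockwise until you feel it meet its inner stop, hold it lightly against the stop for a good second without forcing it, and let it go so that it springs all the way back. Leave the loose parts on the bench where they are.

Things in the scene. Friction and masses are not known exactly. Their poses are not given: they have to be found in the camera images.
- stand: Air-test stand, bolted down: steel base plate 300 x 140 x 12 mm, grey pedestal, and a grey head with a sloped 130 mm square face, centre at (-10, 0, 135) mm, outward normal (-0.423, 0, 0.906), so tilted 25 degrees. Origin on the bench under the pedestal; x from front to rear, z up. A clutch drum 116 mm wide, 100 mm high is clamped 150 mm behind the origin, with a copper pipe 120 mm up.
- air_valve_grip (a point): Grip point of the air valve, a metal bar knob (48 mm long, 12 mm thick) amid the sloped face, over a collar 64 mm wide, 14 mm high. On the turning axis, 24.5 mm above the collar's top, 10 mm below the bar's top; flanks free from 5 mm above the collar. z: turning axis, outward; x: along the bar (at rest up the slope, to the rear); y: across it. Turns with the bar.
- air_valve (a joint): Angle of the air valve, rad: 0 at rest, growing as it is turned clockwise seen from outside. Its spring pulls back with 0.05 N m at rest plus 0.1 N m per rad. The inner stop is hidden in the collar, set anywhere from 0.65 to 1.25 rad: feel for it, a sudden rise of torque (or the bar no longer following the hand).
- valve_cam: Nub that turns with the valve, hidden in the collar 25 mm from the axis; it is what meets the inner stop (1 N on it is 0.025 N m on the valve). Lightly held means 2 to 15 N on it: 0.05 to 0.37 N m beyond the spring's own torque. Origin on the turning axis, 0.5 mm above the collar; axes as air_valve_grip.
- bleed_plunger_top (a point): Centre of the flat top of the bleed plunger, a round black head 36 mm wide and 12 mm high on a 12 mm steel stem, upright in the middle of an aluminium block (100 x 90 mm, 55 mm high, on a 130 x 110 mm foot). z up; at rest its top is 93 mm above the bench.
- bleed_plunger (a joint): How far the bleed plunger is pressed, in m: 0 up, 0.012 fully down at its stop. Spring: 6 N to start it, 12 N at the stop.
- bleed_block: The block that carries the bleed plunger, bolted down, 55 mm high. Origin: centre of its underside, under the plunger.
- gear_hub: Loose steel gear with a hub, 84 mm wide, 62 mm high, beside the work; origin at its underside. Leave alone.
- oil_can: Loose steel can, 60 mm wide, 140 mm high, beside the work; origin at its underside. Leave alone.
- clutch_plate: Loose friction ring, 116 mm outside, 88 mm inside, 6 mm thick, lying flat on a paper sheet, in front to the left; origin at the centre of its underside. Leave alone.
Things that resemble listed ones, but are neither listed nor needed, are in the scene too. What is shaped like the bleed_block but pink is not meant.

How it is judged:
By the outcome, as a careful person would: the job done as asked, in the order asked, and still so for the second after the job is handed in, with the robot touching nothing.
It also fails if it takes over 72 s, if anything falls off the work surface, if the arm or the gripper's body presses on something with over 40 N, if the wrist force passes 120 N, or if a joint passes its speed limit or range.

## Robot

A 6-joint arm with a two-finger parallel gripper is mounted at the origin on the work surface. World frame = base frame: x ahead of the robot, y to its left, z up, the work surface at z = 0. Lengths are in m, angles in rad, forces in N, time in s.
With the tool pointing down it reaches from about 0.275 to 0.775 m from the base axis. Payload 14.6 kg.
Tool frame: the origin (TCP) lies at the very end of the fingers, on their centre line; the grasp point (between the pads) lies 19 mm behind it; z points along the fingers, y is the line along which they close (so a half turn about z gives the same grasp; the last joint's range is limited). The gripper opens to 85 mm and grips with 20 to 120 N. Pads are 22 mm wide; open, the fingers measure 114 mm over their backs; the gripper's body (76 mm by 85 mm) begins 54 mm behind the grasp point. The pads swing forward as they close: fully open they stand 13 mm farther back than shut.
Start: joints at [1.129, 0.263, -0.048, 1.259, 0, 1.415], TCP at [0.149, 0.504, 0.231] pointing down, gripper open.
Joint ranges: [-2.65, 2.65], [-0.89, 1.7], [-1.18, 1.37], [-2.13, 2.11], [-1.35, 1.29], [-3.14, 3.14]. Speed limits (rad/s): [1.89, 1.89, 2.57, 2.79, 3.14, 3.14].

## Interface

Orientations are given as a unit quaternion [x, y, z, w].
In Python, from cell import bot gives the robot as it stands.
- The arm moves only by the shell command python3 -m creep 'ROWS' [FORCE]. ROWS is JSON, a list of rows, each a list of 7 numbers: the opening, from 0 (shut) to 1 (fully open), then the shift along the tool's x, y, z in mm, then the turn, a rotation vector about the tool's x, y, z in degrees. In form: [[grip, dx, dy, dz, rx, ry, rz], ...]. A call has 1 to 20 rows; each row shifts and turns the commanded pose from where the row before left it, along the tool's axes as they then stand; what a row does not reach is not made up. A row lasts 1/12 s, in which the tool goes at most 41.7 mm and 7.16 degrees, less where a joint would pass 70% of its speed; a pose out of reach is approached as far as the arm can. A call with a gripper value outside its range is refused whole. The fingers move at their own pace and stop on an object; FORCE is the grip in N (left out, the last holds). Time passes only in rows, so rows that do not move let the fingers close. It gives the time, the measured TCP pose, the force, the opening and the grip force at its end, in the units of the state.
- bot.state(): the state, without advancing time (a new reading comes with each control period).
- bot.camera(name): name is "side" or "top" or "wrist"; returns a dict with "image" (480x640x3 uint8, blue, green, red), "K" (3x3 intrinsics, pixels), "rvec" (rotation vector, rad) and "tvec" (3), from world to camera coordinates, as OpenCV has them; the wrist camera has in their place "mount" (4x4, takes a point from camera to tool coordinates, whose origin is the TCP and whose axes are the flange's). Camera axes: x right, y down, z forward; pixel columns grow to the right and rows downward; lengths in m; the calibration is good to about 2 mm. A picture is of the moment at which its call begins: read the wrist's pose just before it. There is no depth.
- bot.hand_in(): hands the job in; it is judged then, once.
The state is a dict: "time": time; "joint_positions": joint angles; "joint_velocities": joint speeds; "joint_efforts": joint torques, N m; "eef_pos": TCP position; "tool_rot": TCP orientation; "ft_force": force on the tool from outside, world axes, zero at the start; "moment": the same for the moment, N m; "grip_width": opening from 0.0 (shut) to 1.0 (fully open); "grasp_force": force on a finger pad.
Only numpy, scipy, OpenCV 4.12 (cv2) and the standard library are available. Lean on these libraries where they do the work, as an engineer would, in place of code of your own. Each camera call takes 0.05 s, during which the arm holds its last target. There are 200 camera calls.

## Working session

There is one attempt and no reset: what is moved stays moved. The work goes in short steps, Python scripts to look and compute and a shell command to move; the robot and the scene stay as the last step left them, time stands still between calls to the robot, and variables do not carry over. Pictures are saved under pics/ and viewed, at most 10 in all, crops included, and the job is handed in when it is done.

```bash
mkdir -p pics; ls; python3 - <<'E'
from cell import bot
import cv2,numpy as np
s=bot.state();print(s)
for n in ("top","side"):
    c=bot.camera(n);cv2.imwrite(f"pics/{n}0.png",c["image"])
    np.savez(f"{n}0.npz",**{k:np.array(v) for k,v in c.items()})
    R=cv2.Rodrigues(np.array(c["rvec"]))[0];print(n,c["K"],"pos",-R.T@np.array(c["tvec"]).ravel(),R)
E
```

```text
pics
{'time': 0.0, 'joint_positions': array([ 1.12872632e+00,  2.63536462e-01, -4.89208657e-02,  1.25938565e+00,
        4.10790730e-05,  1.41552378e+00]), 'joint_velocities': array([-0.00090975,  0.00024807,  0.00038312, -0.00066818,  0.00119817,
        0.00018725]), 'joint_efforts': array([-2.47622331e-03, -6.37609291e+01,  3.84585643e+01,  1.31758663e-02,
       -1.32161576e-04,  1.59058294e-05]), 'eef_pos': array([0.14838088, 0.50332569, 0.23082397]), 'tool_rot': array([ 1.42907771e-01,  9.89735871e-01, -4.94112150e-04, -1.73618708e-04]), 'ft_force': array([ 0.44856571, -0.56824343, -0.37098611]), 'moment': array([0.01419426, 0.07365818, 0.05482922]), 'grasp_force': 0.0, 'grip_width': 0.997791576233974}
top [[432.97755505   0.         319.6614543 ]
 [  0.         432.97755505 242.4870847 ]
 [  0.           0.           1.        ]] pos [0.40432811 0.01957844 1.07657949] [[ 0.00666334 -0.99924717  0.03821896]
 [-0.98172397 -0.01380626 -0.18980894]
 [ 0.19019371 -0.03625571 -0.9810769 ]]
side [[440.60660973   0.         330.68100871]
 [  0.         440.60660973 241.55025456]
 [  0.           0.           1.        ]] pos [ 0.16309245 -0.97718879  0.71796866] [[ 0.93430461 -0.35581603  0.02167607]
 [-0.15773014 -0.46716802 -0.86998577]
 [ 0.31968125  0.80941274 -0.49260015]]
```

View pics/top0.png

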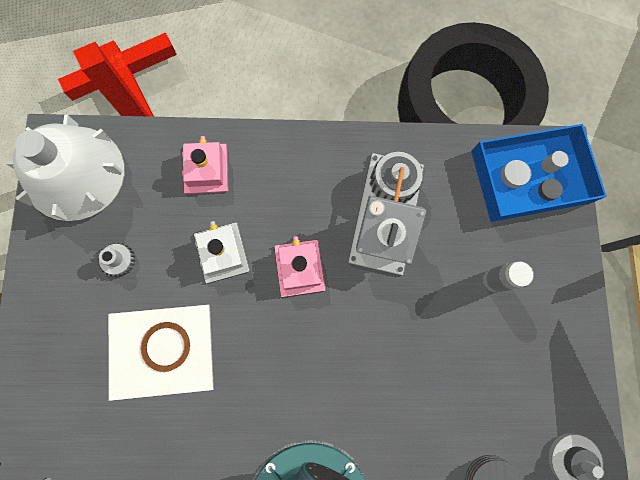

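View pics/side0.png

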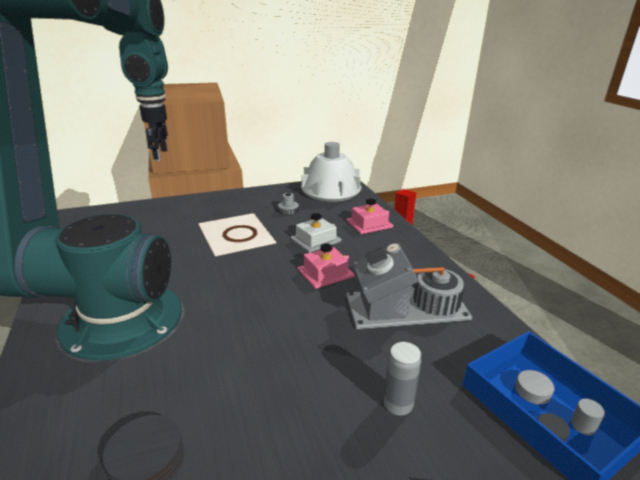

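Top view: the candidates shaped like the block are white/aluminium at (216,247), pink at (200,157) and pink at (299,264). The white one fits (not pink). The stand is at (390,220) with its valve bar at (391,233), the gear at (115,260), the can at (517,274) and the ring at (165,347). I'll confirm in one crop.

```bash
cat > h.py <<'E'
import cv2,numpy as np
def load(n): return dict(np.load(n+".npz"))
def ray(c,p):
    R=cv2.Rodrigues(c["rvec"])[0];o=-R.T@c["tvec"].ravel()
    d=R.T@np.linalg.inv(c["K"])@np.array([p[0],p[1],1.]);return o,d/np.linalg.norm(d)
def plane(c,p,z):
    o,d=ray(c,p);return o+d*(z-o[2])/d[2]
def tri(rs):
    A=sum(np.eye(3)-np.outer(d,d) for o,d in rs);b=sum((np.eye(3)-np.outer(d,d))@o for o,d in rs)
    X=np.linalg.solve(A,b);return X,[np.linalg.norm(np.cross(X-o,d)) for o,d in rs]
def proj(c,X): return cv2.projectPoints(np.array([X],float),c["rvec"],c["tvec"],c["K"],None)[0].ravel()
E
python3 - <<'E'
from h import *
t,s=load("top0"),load("side0")
def crop(c,x,y,w=100,h=75): return cv2.resize(c["image"][y:y+h,x:x+w],(400,300),interpolation=cv2.INTER_CUBIC)
cv2.imwrite("pics/c1.png",np.vstack([np.hstack([crop(t,170,210),crop(s,270,200)]),np.hstack([crop(t,345,195),crop(s,340,235)])]))
def dark(c,x0,y0,x1,y1,th):
    g=c["image"][y0:y1,x0:x1].max(2);n,l,st,ce=cv2.connectedComponentsWithStats((g<th).astype('uint8'))
    return [(ce[i]+[x0,y0],st[i]) for i in range(1,n) if st[i][4]>15]
for th in(35,50):
  print(dark(t,200,230,235,262,th));print(dark(s,300,205,335,235,th))
E
```

```text
[]
[(array([315.22222222, 216.38888889]), array([11,  9,  9,  6, 36], dtype=int32))]
[(array([214.42592593, 245.77777778]), array([ 8,  9, 15, 15, 54], dtype=int32))]
[(array([315.41818182, 216.03636364]), array([11,  8, 10,  7, 55], dtype=int32))]
```

View pics/c1.png

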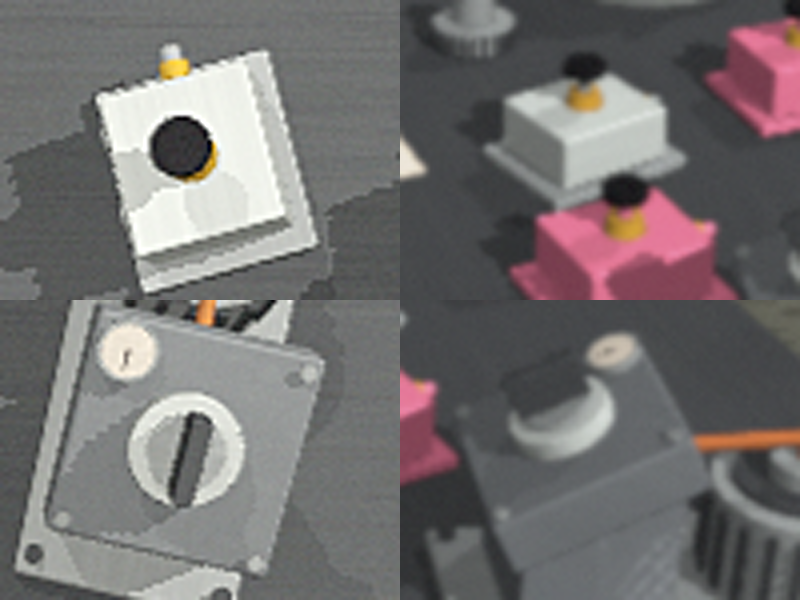

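White block confirmed: plunger head at top (215,247), side (316,216.5). The valve is a dark bar on a round white collar at top (392.5,234.8), side about (376,255).

```bash
python3 - <<'E'
from h import *
t,s=load("top0"),load("side0")
X,e=tri([ray(t,(215.1,246.7)),ray(s,(316.2,216.0))]);print("plunger",X,e, plane(t,(215.1,246.7),.093))
g=t["image"][195:290,340:440].astype(int)
# bar dark in top
X,e=tri([ray(t,(392.5,234.8)),ray(s,(270+70+(545-400)/4,235+(383-300)/4))]);print("bar",X,e)
a=plane(t,(345+197/4,195+115/4),X[2]+.008);b=plane(t,(345+183/4,195+203/4),X[2]-.008);print("bar ends",a,b,np.linalg.norm(a-b),np.degrees(np.arctan2(*(a-b)[1::-1])))
c=load("top0")
P=[plane(c,p,.012) for p in((351,262.5),(403,275),(374,154),(424,152))];print("base",P)
W=[plane(c,p,z) for p,z in(((345+265/4,195+265/4),.108),((345+50/4,195+220/4),.108),((345+325/4,195+58/4),.162))];print(W)
from cell import bot
m=bot.camera("wrist");print(np.round(m["mount"],4),m["K"])
E
```

```text
plunger [0.58340003 0.22269503 0.09152051] [np.float64(0.0013533069690692724), np.float64(0.0013533069690693938)] [0.58181324 0.22272965 0.093     ]
bar [ 0.60008671 -0.17170213  0.16676394] [np.float64(0.0002309657957931712), np.float64(0.0002309657957932262)]
bar ends [ 0.62255454 -0.17435616  0.17476394] [ 0.57721382 -0.16884998  0.15876394] 0.048395238258658636 -6.924096316907358
base [array([ 0.56103463, -0.09821478,  0.012     ]), array([ 0.53121598, -0.22785162,  0.012     ]), array([ 0.84908738, -0.16079384,  0.012     ]), array([ 0.85766889, -0.29352386,  0.012     ])]
[array([ 0.55146878, -0.22545098,  0.108     ]), array([ 0.57586445, -0.10267102,  0.108     ]), array([ 0.65908245, -0.24909317,  0.162     ])]
[[-4.000e-04 -9.650e-01 -2.621e-01  6.730e-02]
 [ 1.000e+00 -4.000e-04  1.000e-04 -6.000e-04]
 [-2.000e-04 -2.621e-01  9.650e-01 -1.434e-01]
 [ 0.000e+00  0.000e+00  0.000e+00  1.000e+00]] [[340.69154276   0.         316.44394031]
 [  0.         340.69154276 244.75319983]
 [  0.           0.           1.        ]]
```

```bash
python3 -m creep '[[0,-27.5,-8.2,1.5,0,0,0],[0,-27.5,-8.2,1.5,0,0,0],[0,-27.5,-8.2,1.5,0,0,0],[0,-27.5,-8.2,1.5,0,0,0],[0,-27.5,-8.2,1.5,0,0,0],[0,-27.5,-8.2,1.5,0,0,0],[0,-27.5,-8.2,1.5,0,0,0],[0,-27.5,-8.2,1.5,0,0,0],[0,-27.5,-8.2,1.5,0,0,0],[0,-27.5,-8.2,1.5,0,0,0],[0,-27.5,-8.2,1.5,0,0,0],[0,-27.5,-8.2,1.5,0,0,0],[0,-27.5,-8.2,1.5,0,0,0],[0,-27.5,-8.2,1.5,0,0,0],[0,-27.5,-8.2,1.5,0,0,0],[0,-27.5,-8.2,1.5,0,0,0],[0,-27.5,-8.2,1.5,0,0,0],[0,-27.5,-8.2,1.5,0,0,0],[0,0,0,0,0,0,0],[0,0,0,0,0,0,0]]' 20
cat >> h.py <<'E'
from scipy.spatial.transform import Rotation as Ro
def wcam(name=None):
    from cell import bot
    s=bot.state();c=bot.camera("wrist");M=np.array(c["mount"])
    T=np.eye(4);T[:3,:3]=Ro.from_quat(s["tool_rot"]).as_matrix();T[:3,3]=s["eef_pos"]
    W=np.linalg.inv(T@M);o=dict(image=c["image"],K=np.array(c["K"]),rvec=cv2.Rodrigues(W[:3,:3])[0],tvec=W[:3,3])
    if name: cv2.imwrite(f"pics/{name}.png",o["image"]);np.savez(name+".npz",**o)
    return s,o
E
python3 - <<'E'
from h import *
s,c=wcam("w1");print(s["eef_pos"],Ro.from_quat(s["tool_rot"]).as_matrix(),s["joint_positions"],s["ft_force"],s["moment"])
print(proj(c,(.5825,.2227,.093)))
E
```

```text
time: 1.82
eef_pos: [0.5823, 0.221, 0.2034]
tool_rot: [0.144, 0.99, -0.0, -0.001]
ft_force: [-0.6, 0.4, 0.9]
grip_width: 0.002
grasp_force: 0.0
[0.58227084 0.22102384 0.20340308] [[-9.58641536e-01  2.84613794e-01 -1.18065589e-03]
 [ 2.84614291e-01  9.58642077e-01 -2.72677707e-04]
 [ 1.05421858e-03 -5.97431714e-04 -9.99999266e-01]] [2.32036038e-01 4.42873185e-01 1.53787149e-01 1.28292201e+00
 6.13300389e-06 5.20639939e-01] [-0.56179081  0.4431614   0.89394036] [ 0.02728341 -0.01359339  0.02996363]
[319.44030341 242.51284822]
```

View pics/w1.png

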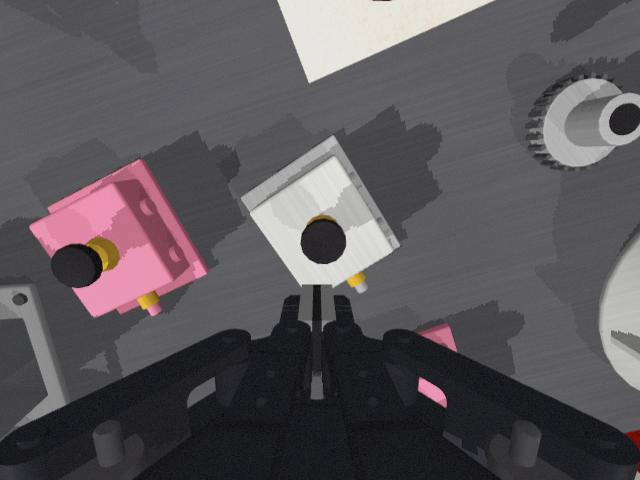

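The plunger head is at (323,242), predicted (319,242.5), so 2.7 mm off along tool y. Now press.

```bash
python3 -m creep '[[0,0,2.6,12,0,0,0],[0,0,0,13,0,0,0],[0,0,0,13,0,0,0],[0,0,0,13,0,0,0],[0,0,0,13,0,0,0],[0,0,0,13,0,0,0],[0,0,0,13,0,0,0],[0,0,0,10,0,0,0],[0,0,0,6,0,0,0],[0,0,0,3,0,0,0],[0,0,0,3,0,0,0],[0,0,0,3,0,0,0],[0,0,0,2,0,0,0],[0,0,0,0,0,0,0],[0,0,0,0,0,0,0]]'
```

```text
time: 3.12
eef_pos: [0.5821, 0.2247, 0.0881]
tool_rot: [0.143, 0.99, 0.0, 0.0]
ft_force: [-4.6, 0.4, 8.4]
grip_width: 0.002
grasp_force: 3.8
```

```bash
python3 -m creep '[[0,0,0,2,0,0,0],[0,0,0,2,0,0,0],[0,0,0,2,0,0,0],[0,0,0,1.5,0,0,0],[0,0,0,0,0,0,0],[0,0,0,0,0,0,0]]'
```

```text
time: 3.62
eef_pos: [0.5821, 0.2248, 0.081]
tool_rot: [0.143, 0.99, 0.0, 0.0]
ft_force: [-6.4, 0.0, 12.6]
grip_width: 0.004
grasp_force: 5.9
```

```bash
python3 -m creep '[[0,0,0,1,0,0,0],[0,0,0,1,0,0,0],[0,0,0,0,0,0,0],[0,0,0,0,0,0,0]]'
```

```text
time: 3.95
eef_pos: [0.5823, 0.2248, 0.0808]
tool_rot: [0.143, 0.99, 0.001, 0.001]
ft_force: [-14.9, -0.7, 35.6]
grip_width: 0.007
grasp_force: 17.5
```

```bash
python3 -m creep '[[0,0,0,-3,0,0,0],[0,0,0,-5,0,0,0],[0,0,0,-7,0,0,0],[0,0,0,-10,0,0,0],[0,0,0,-15,0,0,0],[0,0,0,-20,0,0,0],[0,0,0,-20,0,0,0],[0,0,0,-20,0,0,0],[0,0,0,-20,0,0,0],[0,0,0,-5,0,0,0],[0,0,0,0,0,0,0],[0,0,0,0,0,0,0]]'
python3 - <<'E'
from h import *
def head(c,x0,y0,x1,y1):
    g=c["image"][y0:y1,x0:x1].max(2);n,l,st,ce=cv2.connectedComponentsWithStats((g<60).astype('uint8'))
    i=1+np.argmax(st[1:,4]);return ce[i]+[x0,y0],st[i]
s,c=wcam("w2");print(s["eef_pos"])
u=proj(c,(.583,.2235,.093)).round().astype(int);print(u)
a=head(load("w1"),300,215,345,266);b=head(c,u[0]-24,u[1]-26,u[0]+24,u[1]+24);print(a,b)
from cell import bot
t=bot.camera("side");t={k:np.array(v) for k,v in t.items()}
print(head(t,305,206,328,226))
E
```

```text
time: 4.95
eef_pos: [0.5823, 0.2244, 0.2024]
tool_rot: [0.143, 0.99, -0.0, 0.0]
ft_force: [0.5, -0.1, 0.2]
grip_width: 0.002
grasp_force: 0.0
[0.58228932 0.22443467 0.20241627]
[316 244]
(array([322.75144509, 240.98651252]), array([   1,    4,   44,   45, 1557], dtype=int32)) (array([318.31686979, 242.30211674]), array([   4,    2,   44,   45, 1559], dtype=int32))
(array([315.41538462, 215.84615385]), array([ 5,  7, 12,  7, 65], dtype=int32))
```

```bash
python3 -m creep '[[1,-5.5,-23.7,-4,0,0,0],[1,-5.5,-23.7,-4,0,0,0],[1,-5.5,-23.7,-4,0,0,0],[1,-5.5,-23.7,-4,0,0,0],[1,-5.5,-23.7,-4,0,0,0],[1,-5.5,-23.7,-4,0,0,0],[1,-5.5,-23.7,-4,0,0,0],[1,-5.5,-23.7,-4,0,0,0],[1,-5.5,-23.7,-4,0,0,0],[1,-5.5,-23.7,-4,0,0,0],[1,-5.5,-23.7,-4,0,0,0],[1,-5.5,-23.7,-4,0,0,0],[1,-5.5,-23.7,-4,0,0,0],[1,-5.5,-23.7,-4,0,0,0],[1,-5.5,-23.7,-4,0,0,-4.5],[1,-5.5,-23.7,-4,0,0,0]]'
python3 -m creep '[[1,0,0,0,0,-5,0],[1,0,0,0,0,-5,0],[1,0,0,0,0,-5,0],[1,0,0,0,0,-5,0],[1,0,0,0,0,-5,0],[1,0,0,0,0,0,0],[1,0,0,0,0,0,0]]'
python3 - <<'E'
from h import *
s,c=wcam("w3");print(s["eef_pos"],Ro.from_quat(s["tool_rot"]).as_matrix(),s["joint_positions"],s["ft_force"],s["moment"])
E
```

```text
time: 6.38
eef_pos: [0.5607, -0.1653, 0.2661]
tool_rot: [0.102, 0.995, 0.0, -0.001]
ft_force: [0.9, 1.4, 0.3]
grip_width: 0.999
grasp_force: 0.0
time: 6.97
eef_pos: [0.5599, -0.1638, 0.2661]
tool_rot: [0.102, 0.971, -0.022, 0.214]
ft_force: [0.8, -0.7, -0.4]
grip_width: 1.002
grasp_force: 0.0
[ 0.55987945 -0.16375375  0.26608516] [[-8.87858835e-01  2.07293674e-01  4.10774904e-01]
 [ 1.88257267e-01  9.78278718e-01 -8.67752902e-02]
 [-4.19840315e-01  2.87152771e-04 -9.07597944e-01]] [-0.48019502  0.06436243 -0.30840688  0.77885779  0.11303749 -0.24725561] [ 0.75636378 -0.6562152  -0.38683771] [ 0.10384475  0.27660833 -0.02165595]
```

View pics/w3.png

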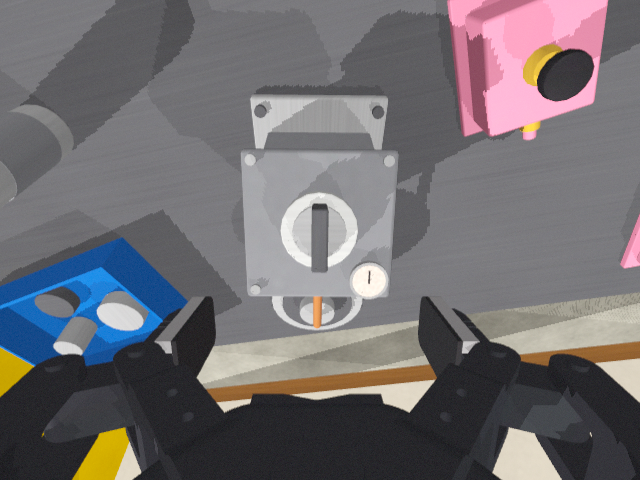

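The bar is at (319.5,238), parallel to the image's vertical, with the collar circle at about (319,231) and the face square to the camera. The tool's orientation already fits. Now measure the bar and the collar.

```bash
python3 - <<'E'
from h import *
c=load("w3");t=load("top0");S=Ro.from_quat([0.102,.971,-.022,.214]).as_matrix()
from cell import bot
s=bot.state();R=Ro.from_quat(s["tool_rot"]).as_matrix();p=s["eef_pos"]
g=c["image"].max(2)[190:280,285:355];m=(g<85).astype('uint8')
n,l,st,ce=cv2.connectedComponentsWithStats(m);i=1+np.argmax(st[1:,4]);print(ce[i]+[285,190],st[i])
cn=cv2.findContours((l==i).astype('uint8'),0,2)[0][0];r=cv2.minAreaRect(cn);print(r)
q=ce[i]+[285,190]
g=t["image"].max(2)[215:255,380:405];m=(g<75).astype('uint8');n,l,st,ce=cv2.connectedComponentsWithStats(m);i=1+np.argmax(st[1:,4]);u=ce[i]+[380,215];print(u,st[i])
X,e=tri([ray(c,q),ray(t,u)]);print("bar mean",X,e);print("tool",R.T@(X-p))
# collar: bright pixels ellipse wrist & top
for nm,(x0,y0,x1,y1) in (("w3",(270,185,368,275)),("top0",(374,214,409,255))):
    d=load(nm);h=d["image"][y0:y1,x0:x1].min(2);m=(h>185).astype('uint8');n,l,st,ce=cv2.connectedComponentsWithStats(m);i=1+np.argmax(st[1:,4])
    el=cv2.fitEllipse(cv2.convexHull(cv2.findContours((l==i).astype('uint8'),0,2)[0][0]));print(nm,np.array(el[0])+[x0,y0],el[1:])
    d["q"]=np.array(el[0])+[x0,y0]
    if nm=="w3":A=ray(d,d["q"])
    else: X,e=tri([A,ray(d,d["q"])]);print("collar",X,e,"tool",R.T@(X-p))
for v in(.08,.09,.1,.11,.12):
    print(v,proj(c,p+R@[0,0,v]))
E
```

```text
[319.15116279 206.60465116] [27 14 15  6 86]
((34.0, 16.5), (5.0, 14.0), 90.0)
[389.80555556 233.52777778] [ 7  8  7 21 36]
bar mean [ 0.61605665 -0.17615136  0.1021862 ] [np.float64(0.0028062509716161024), np.float64(0.0028062509716160404)]
tool [ 0.01826009 -0.00024128  0.17297227]
w3 [318.66611481 230.25539398] ((75.7925033569336, 77.06655883789062), 82.8443832397461)
top0 [391.15067863 231.87610245] ((27.267333984375, 28.603469848632812), 53.69149398803711)
collar [ 0.61152353 -0.17352025  0.14306123] [np.float64(0.00022266705753573728), np.float64(0.00022266705753575536)] tool [0.00559408 0.00139436 0.13379144]
0.08 [316.82960004 255.61244309]
0.09 [316.81247573 251.52280237]
0.1 [316.79665721 247.74500932]
0.11 [316.78200059 244.24470492]
0.12 [316.7683824  240.99239884]
```

```bash
python3 -m creep '[[1,2,0.5,12,0,0,0],[1,2,0.6,12,0,0,0],[1,2,0.6,12,0,0,0],[1,0,0,12,0,0,0],[1,0,0,7,0,0,0],[0.6,0,0,0,0,0,0],[0.6,0,0,0,0,0,0],[0.6,0,0,0,0,0,0]]' 20
python3 - <<'E'
from h import *
s,c=wcam("w4");R=Ro.from_quat(s["tool_rot"]).as_matrix();p=s["eef_pos"];print(p,R[:,2],s["moment"],s["ft_force"],s["grip_width"])
print([proj(c,p+R@[0,0,v]).round(1) for v in(.03,.04,.05,.06,.07)])
cv2.imwrite("pics/w4c.png",cv2.resize(c["image"][120:420,170:470],(600,600)))
E
```

```text
time: 7.68
eef_pos: [0.5796, -0.1664, 0.215]
tool_rot: [0.101, 0.971, -0.023, 0.215]
ft_force: [0.1, -0.1, -0.6]
grip_width: 0.612
grasp_force: 0.0
[ 0.57961081 -0.16643751  0.21501011] [ 0.41351416 -0.08747792 -0.90628564] [0.05194355 0.36227434 0.04432909] [ 0.09531165 -0.05877345 -0.63990856] 0.6115826817218639
[array([317.4, 279.7]), array([317.4, 273.4]), array([317.3, 267.7]), array([317.3, 262.5]), array([317.3, 257.7])]
```

View pics/w4c.png

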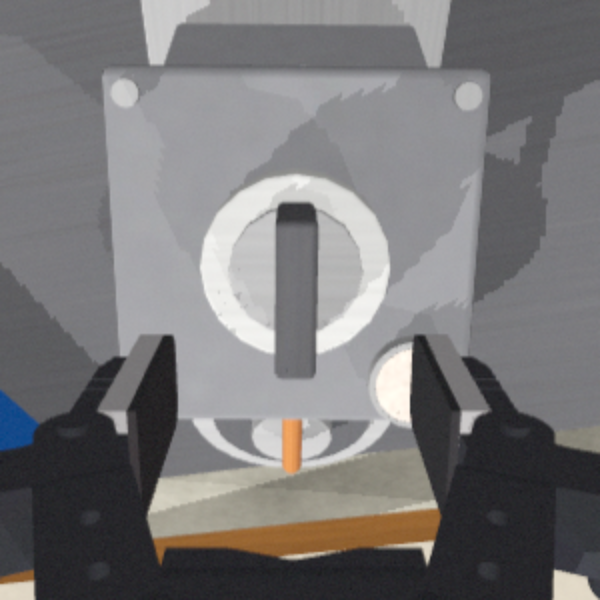

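The bar's top face is centred at full-image (318,269.5), and the collar centre is at about (317.5,252.5). I'll triangulate from the two wrist places.

```bash
python3 - <<'E'
from h import *
from cell import bot
s=bot.state();R=Ro.from_quat(s["tool_rot"]).as_matrix();p=s["eef_pos"]
a,b=load("w3"),load("w4");Q=[]
for d,(x0,y0,x1,y1) in ((a,(270,185,368,275)),(b,(260,195,375,310))):
    h=d["image"][y0:y1,x0:x1].min(2);m=(h>185).astype('uint8');n,l,st,ce=cv2.connectedComponentsWithStats(m);i=1+np.argmax(st[1:,4])
    el=cv2.fitEllipse(cv2.convexHull(cv2.findContours((l==i).astype('uint8'),0,2)[0][0]));Q.append(np.array(el[0])+[x0,y0]);print(Q[-1],el[1])
X,e=tri([ray(a,Q[0]),ray(b,Q[1])]);print("collar",X,e,R.T@(X-p))
t=load("top0");X,e=tri([ray(b,(318,269.5)),ray(t,(392.5,234.8))]);print("bar top",X,e,R.T@(X-p))
# column profiles of the bar
for d,x in((a,319),(b,318)): print(d["image"].max(2)[185:330,x-1:x+2].mean(1).round().astype(int).tolist())
E
```

```text
[318.66611481 230.25539398] (75.7925033569336, 77.06655883789062)
[317.10210419 252.45500946] (91.10726928710938, 94.66458892822266)
collar [ 0.61192719 -0.17337373  0.14245281] [np.float64(1.5882015779194904e-05), np.float64(1.588201577919354e-05)] [ 7.39834008e-04 -8.13935533e-05  7.99228152e-02]
bar top [ 0.59845007 -0.17013282  0.17330721] [np.float64(0.00010635280698434461), np.float64(0.000106352806984383)] [0.00023988 0.00029563 0.04610361]
[141, 140, 142, 141, 141, 138, 141, 183, 227, 242, 238, 229, 223, 213, 211, 214, 212, 211, 153, 75, 57, 57, 59, 63, 82, 100, 116, 120, 119, 119, 119, 121, 119, 120, 121, 121, 119, 120, 119, 121, 120, 120, 120, 120, 121, 121, 121, 121, 121, 121, 121, 120, 119, 119, 120, 121, 120, 120, 118, 120, 119, 119, 118, 118, 120, 119, 118, 117, 118, 115, 116, 117, 119, 117, 115, 116, 117, 117, 115, 117, 115, 116, 117, 117, 114, 116, 120, 148, 172, 176, 177, 176, 175, 175, 175, 175, 175, 175, 177, 176, 176, 176, 175, 177, 176, 176, 176, 175, 176, 179, 185, 206, 217, 218, 217, 218, 217, 217, 216, 215, 215, 214, 214, 213, 213, 212, 212, 212, 212, 211, 210, 210, 209, 208, 208, 208, 208, 208, 207, 206, 205, 210, 218, 219, 196]
[138, 137, 137, 138, 138, 138, 138, 139, 138, 138, 139, 138, 139, 138, 138, 138, 138, 139, 137, 141, 141, 151, 206, 231, 241, 243, 233, 224, 228, 221, 211, 211, 210, 209, 207, 189, 115, 58, 58, 61, 60, 58, 61, 61, 60, 69, 84, 99, 107, 115, 117, 117, 116, 119, 117, 117, 118, 118, 119, 119, 117, 118, 118, 120, 118, 119, 117, 119, 118, 117, 119, 119, 118, 118, 118, 117, 118, 119, 120, 118, 118, 119, 117, 117, 118, 119, 118, 118, 118, 117, 118, 114, 116, 117, 117, 118, 116, 116, 116, 116, 113, 116, 115, 113, 114, 115, 116, 115, 115, 115, 115, 115, 113, 112, 113, 114, 114, 114, 113, 112, 113, 112, 112, 118, 144, 171, 174, 175, 175, 176, 174, 174, 174, 175, 174, 174, 174, 175, 175, 175, 175, 175, 177, 182, 196]
```

```bash
python3 -m creep '[[0.6,1.5,0,13,0,0,0],[0.6,0,0,13,0,0,0],[0.6,0,0,13,0,0,0],[0.6,0,0,13,0,0,0],[0.6,0,0,8,0,0,0],[0.6,0,0,5,0,0,0],[0.6,0,0,0,0,0,0],[0.6,0,0,0,0,0,0]]'
cat > m.py <<'E'
from h import *
from cell import bot
s=bot.state();R=Ro.from_quat(s["tool_rot"]).as_matrix()
print("t",round(s["time"],2),"Mtool",(R.T@s["moment"]).round(3),"Ftool",(R.T@s["ft_force"]).round(1),"grip",round(s["grip_width"],3),s["grasp_force"],"xyaw",np.degrees(np.arctan2(R[1,1],R[0,1])).round(2),"q",s["joint_positions"].round(3),s["eef_pos"].round(4))
E
python3 m.py; python3 m.py
```

```text
time: 8.4
eef_pos: [0.6047, -0.1717, 0.1553]
tool_rot: [0.101, 0.971, -0.023, 0.215]
ft_force: [-0.2, 0.3, -0.1]
grip_width: 0.596
grasp_force: 0.0
t 8.4 Mtool [-0.008  0.385  0.013] Ftool [0.3 0.3 0. ] grip 0.596 0.0 xyaw 78.07 q [-0.453  0.211 -0.451  0.484  0.103 -0.223] [ 0.6047 -0.1717  0.1553]
t 8.4 Mtool [-0.008  0.385  0.013] Ftool [0.3 0.3 0. ] grip 0.596 0.0 xyaw 78.07 q [-0.453  0.211 -0.451  0.484  0.103 -0.223] [ 0.6047 -0.1717  0.1553]
```

```bash
python3 -m creep '[[0,0,0,0,0,0,0],[0,0,0,0,0,0,0],[0,0,0,0,0,0,0],[0,0,0,0,0,0,0],[0,0,0,0,0,0,0],[0,0,0,0,0,0,0],[0,0,0,0,0,0,0],[0,0,0,0,0,0,0],[0,0,0,0,0,0,0],[0,0,0,0,0,0,0]]' 20 >/dev/null; python3 m.py
```

```text
t 9.23 Mtool [-0.652  0.479  0.26 ] Ftool [ 1.2  3.9 -7. ] grip 0.135 22.59076327085495 xyaw 78.09 q [-0.453  0.21  -0.452  0.483  0.103 -0.223] [ 0.6048 -0.1713  0.1555]
```

```bash
python3 -m creep '[[0,0,0,0,0,0,2],[0,0,0,0,0,0,2],[0,0,0,0,0,0,2],[0,0,0,0,0,0,2],[0,0,0,0,0,0,2],[0,0,0,0,0,0,0],[0,0,0,0,0,0,0]]' >/dev/null; python3 m.py
python3 -m creep '[[0,0,0,0,0,0,2],[0,0,0,0,0,0,2],[0,0,0,0,0,0,2],[0,0,0,0,0,0,2],[0,0,0,0,0,0,2],[0,0,0,0,0,0,2],[0,0,0,0,0,0,2],[0,0,0,0,0,0,2],[0,0,0,0,0,0,0],[0,0,0,0,0,0,0]]' >/dev/null; python3 m.py
```

```text
t 9.82 Mtool [-0.681  0.669 -0.052] Ftool [ 2.2  5.3 -6.9] grip 0.132 21.99201911687851 xyaw 69.03 q [-0.453  0.21  -0.452  0.483  0.104 -0.048] [ 0.6048 -0.1711  0.1555]
t 10.65 Mtool [-0.87   0.79  -0.036] Ftool [ 3.4  6.5 -6.8] grip 0.135 21.94767326116562 xyaw 54.29 q [-0.453  0.21  -0.452  0.483  0.104  0.231] [ 0.6049 -0.1709  0.1555]
```

```bash
python3 -m creep '[[0,0,0,0,0,0,2],[0,0,0,0,0,0,2],[0,0,0,0,0,0,2],[0,0,0,0,0,0,2],[0,0,0,0,0,0,1],[0,0,0,0,0,0,0],[0,0,0,0,0,0,0]]' >/dev/null; python3 m.py
for i in 1; do python3 -m creep '[[0,0,0,0,0,0,1],[0,0,0,0,0,0,1],[0,0,0,0,0,0,0],[0,0,0,0,0,0,0]]' >/dev/null; python3 m.py; done
```

```text
t 11.23 Mtool [-0.844  0.954 -0.065] Ftool [ 4.3  5.9 -6.9] grip 0.137 21.895251274108887 xyaw 45.75 q [-0.453  0.21  -0.452  0.483  0.104  0.388] [ 0.605  -0.1708  0.1555]
t 11.57 Mtool [-0.876  1.054 -0.099] Ftool [ 4.5  6.4 -5.8] grip 0.133 21.88927173614502 xyaw 43.82 q [-0.453  0.21  -0.452  0.483  0.104  0.423] [ 0.605  -0.1707  0.1555]
```

```bash
python3 -m creep '[[0,0,0,0,0,0,1],[0,0,0,0,0,0,1],[0,0,0,0,0,0,0],[0,0,0,0,0,0,0]]' >/dev/null; python3 m.py
```

```text
t 11.9 Mtool [-0.855  1.003 -0.136] Ftool [ 4.7  6.4 -6.6] grip 0.137 21.878465116024017 xyaw 41.88 q [-0.453  0.21  -0.452  0.483  0.104  0.458] [ 0.6051 -0.1708  0.1556]
```

```bash
python3 -m creep '[[0,0,0,0,0,0,0.75],[0,0,0,0,0,0,0.75],[0,0,0,0,0,0,0],[0,0,0,0,0,0,0]]' >/dev/null; python3 m.py
```

```text
t 12.23 Mtool [-0.854  1.117 -0.153] Ftool [ 4.6  5.6 -6.7] grip 0.139 21.868726015090942 xyaw 40.42 q [-0.452  0.21  -0.452  0.483  0.105  0.484] [ 0.6051 -0.1707  0.1555]
```

```bash
python3 -m creep '[[0,0,0,0,0,0,0.75],[0,0,0,0,0,0,0.75],[0,0,0,0,0,0,0],[0,0,0,0,0,0,0]]' >/dev/null; python3 m.py
```

```text
t 12.57 Mtool [-0.875  1.079 -0.124] Ftool [ 5.   6.2 -6.3] grip 0.139 21.85934543609619 xyaw 38.94 q [-0.452  0.21  -0.452  0.483  0.105  0.51 ] [ 0.6051 -0.1707  0.1556]
```

```bash
python3 -m creep '[[0,0,0,0,0,0,0.75],[0,0,0,0,0,0,0.75],[0,0,0,0,0,0,0],[0,0,0,0,0,0,0]]' >/dev/null; python3 m.py
```

```text
t 12.9 Mtool [-0.857  1.111 -0.163] Ftool [ 4.1  6.8 -5.9] grip 0.133 21.84914231300354 xyaw 37.46 q [-0.452  0.21  -0.452  0.483  0.105  0.536] [ 0.6051 -0.1707  0.1556]
```

```bash
python3 -m creep '[[0,0,0,0,0,0,0.75],[0,0,0,0,0,0,0.75],[0,0,0,0,0,0,0],[0,0,0,0,0,0,0]]' >/dev/null; python3 m.py
```

```text
t 13.23 Mtool [-0.894  1.215 -0.153] Ftool [ 5.7  6.6 -5.4] grip 0.134 21.838569045066833 xyaw 35.98 q [-0.452  0.21  -0.452  0.483  0.105  0.563] [ 0.6051 -0.1707  0.1556]
```

```bash
python3 -m creep '[[0,0,0,0,0,0,0.75],[0,0,0,0,0,0,0.75],[0,0,0,0,0,0,0],[0,0,0,0,0,0,0]]' >/dev/null; python3 m.py
```

```text
t 13.57 Mtool [-0.846  1.247 -0.138] Ftool [ 5.5  6.5 -5.7] grip 0.129 21.82713210582733 xyaw 34.48 q [-0.452  0.21  -0.452  0.483  0.105  0.589] [ 0.6052 -0.1707  0.1556]
```

```bash
python3 -m creep '[[0,0,0,0,0,0,0.75],[0,0,0,0,0,0,0.75],[0,0,0,0,0,0,0],[0,0,0,0,0,0,0]]' >/dev/null; python3 m.py
```

```text
t 13.9 Mtool [-0.891  1.208 -0.115] Ftool [ 5.6  6.7 -6. ] grip 0.134 21.815814077854156 xyaw 32.98 q [-0.452  0.21  -0.452  0.483  0.105  0.615] [ 0.6052 -0.1707  0.1556]
```

Valve at ~0.84 rad, no stop yet.

```bash
python3 -m creep '[[0,0,0,0,0,0,0.75],[0,0,0,0,0,0,0.75],[0,0,0,0,0,0,0],[0,0,0,0,0,0,0]]' >/dev/null; python3 m.py
```

```text
t 14.23 Mtool [-0.858  1.323 -0.135] Ftool [ 6.3  5.5 -4.9] grip 0.137 21.804079413414 xyaw 31.46 q [-0.452  0.21  -0.452  0.483  0.105  0.641] [ 0.6052 -0.1707  0.1556]
```

```bash
python3 -m creep '[[0,0,0,0,0,0,0.75],[0,0,0,0,0,0,0.75],[0,0,0,0,0,0,0],[0,0,0,0,0,0,0]]' >/dev/null; python3 m.py
```

```text
t 14.57 Mtool [-0.815  1.322 -0.164] Ftool [ 6.2  5.9 -6. ] grip 0.134 21.791533827781677 xyaw 29.95 q [-0.452  0.21  -0.452  0.483  0.105  0.667] [ 0.6052 -0.1706  0.1557]
```

```bash
python3 -m creep '[[0,0,0,0,0,0,0.75],[0,0,0,0,0,0,0.75],[0,0,0,0,0,0,0],[0,0,0,0,0,0,0]]' >/dev/null; python3 m.py
```

```text
t 14.9 Mtool [-0.908  1.279 -0.192] Ftool [ 5.   6.2 -5. ] grip 0.139 21.7784383893013 xyaw 28.42 q [-0.452  0.21  -0.452  0.483  0.105  0.693] [ 0.6052 -0.1706  0.1556]
```

```bash
python3 -m creep '[[0,0,0,0,0,0,0.75],[0,0,0,0,0,0,0.75],[0,0,0,0,0,0,0],[0,0,0,0,0,0,0]]' >/dev/null; python3 m.py
```

```text
t 15.23 Mtool [-0.83   1.321 -0.186] Ftool [ 5.6  6.3 -5.2] grip 0.137 21.767278611660004 xyaw 26.88 q [-0.452  0.21  -0.452  0.483  0.105  0.72 ] [ 0.6052 -0.1706  0.1556]
```

```bash
python3 -m creep '[[0,0,0,0,0,0,0.5],[0,0,0,0,0,0,0.5],[0,0,0,0,0,0,0],[0,0,0,0,0,0,0]]' >/dev/null; python3 m.py
```

```text
t 15.57 Mtool [-0.895  1.357 -0.197] Ftool [ 6.3  6.9 -5.7] grip 0.14 21.763189136981964 xyaw 25.86 q [-0.452  0.21  -0.452  0.483  0.105  0.737] [ 0.6053 -0.1706  0.1557]
```

```bash
python3 -m creep '[[0,0,0,0,0,0,0.75],[0,0,0,0,0,0,0.75],[0,0,0,0,0,0,0],[0,0,0,0,0,0,0]]' >/dev/null; python3 m.py
```

```text
t 15.9 Mtool [-0.85   1.337 -0.35 ] Ftool [ 4.6  5.6 -5.4] grip 0.135 21.87104344367981 xyaw 24.32 q [-0.452  0.21  -0.451  0.483  0.105  0.763] [ 0.6053 -0.1706  0.1557]
```

```bash
python3 -m creep '[[0,0,0,0,0,0,0.75],[0,0,0,0,0,0,0.75],[0,0,0,0,0,0,0],[0,0,0,0,0,0,0]]' >/dev/null; python3 m.py
```

```text
t 16.23 Mtool [-0.879  1.44  -0.482] Ftool [ 6.   6.8 -5.4] grip 0.136 22.951587438583374 xyaw 22.78 q [-0.452  0.21  -0.451  0.483  0.105  0.789] [ 0.6053 -0.1706  0.1557]
```

The stop was met near 0.97 rad. I'm now about 0.29 N m beyond the spring, so I'll ease off slightly and hold.

```bash
python3 -m creep '[[0,0,0,0,0,0,-0.8],[0,0,0,0,0,0,0],[0,0,0,0,0,0,0],[0,0,0,0,0,0,0]]' >/dev/null; python3 m.py
```

```text
t 16.57 Mtool [-0.874  1.368 -0.397] Ftool [ 7.   6.  -4.6] grip 0.139 22.128842175006866 xyaw 23.61 q [-0.452  0.21  -0.451  0.483  0.105  0.775] [ 0.6053 -0.1706  0.1557]
```

```bash
python3 -m creep '[[0,0,0,0,0,0,0],[0,0,0,0,0,0,0],[0,0,0,0,0,0,0],[0,0,0,0,0,0,0],[0,0,0,0,0,0,0],[0,0,0,0,0,0,0],[0,0,0,0,0,0,0],[0,0,0,0,0,0,0],[0,0,0,0,0,0,0],[0,0,0,0,0,0,0]]' >/dev/null; python3 m.py
python3 -m creep '[[0,0,0,0,0,0,0],[0,0,0,0,0,0,0],[0,0,0,0,0,0,0],[0,0,0,0,0,0,0],[0,0,0,0,0,0,0],[0,0,0,0,0,0,0],[0,0,0,0,0,0,0],[0,0,0,0,0,0,0]]' >/dev/null; python3 m.py
```

```text
t 17.4 Mtool [-0.878  1.398 -0.443] Ftool [ 6.2  6.3 -5.3] grip 0.146 22.128776013851166 xyaw 23.61 q [-0.452  0.21  -0.451  0.483  0.105  0.775] [ 0.6053 -0.1706  0.1557]
t 18.07 Mtool [-0.845  1.408 -0.393] Ftool [ 5.6  6.6 -5.1] grip 0.139 22.128804624080658 xyaw 23.61 q [-0.452  0.21  -0.451  0.483  0.105  0.775] [ 0.6053 -0.1706  0.1557]
```

```bash
python3 -m creep '[[1,0,0,0,0,0,0],[1,0,0,0,0,0,0],[1,0,0,0,0,0,0],[1,0,0,0,0,0,0],[1,0,0,0,0,0,0],[1,0,0,0,0,0,0],[1,0,0,0,0,0,0],[1,0,0,0,0,0,0],[1,0,0,0,0,0,0],[1,0,0,-5,0,0,0],[1,0,0,-10,0,0,0],[1,0,0,-15,0,0,0],[1,0,0,-15,0,0,0],[1,0,0,-15,0,0,0],[1,0,0,-15,0,0,0],[1,0,0,-15,0,0,0],[1,0,0,-15,0,0,0],[1,0,0,-15,0,0,0],[1,0,0,0,0,0,0],[1,0,0,0,0,0,0]]'; python3 m.py
python3 - <<'E'
from h import *
from cell import bot
s,c=wcam("w5");t=bot.camera("top")["image"];a=load("top0")["image"]
d=np.abs(t.astype(int)-a).max(2)[195:270,345:445];print((d>40).sum())
cv2.imwrite("pics/end.png",np.hstack([cv2.resize(t[195:270,345:445],(400,300)),cv2.resize(c["image"],(400,300))]))
E
```

```text
time: 19.73
eef_pos: [0.5551, -0.1612, 0.2648]
tool_rot: [0.554, 0.804, 0.083, 0.201]
ft_force: [0.0, 0.1, -0.9]
grip_width: 0.999
grasp_force: 0.0
t 19.73 Mtool [0.323 0.224 0.044] Ftool [ 0.3 -0.3  0.8] grip 0.999 0.0 xyaw 23.51 q [-0.481  0.053 -0.327  0.767  0.114  0.751] [ 0.5551 -0.1612  0.2648]
1199
```

View pics/end.png

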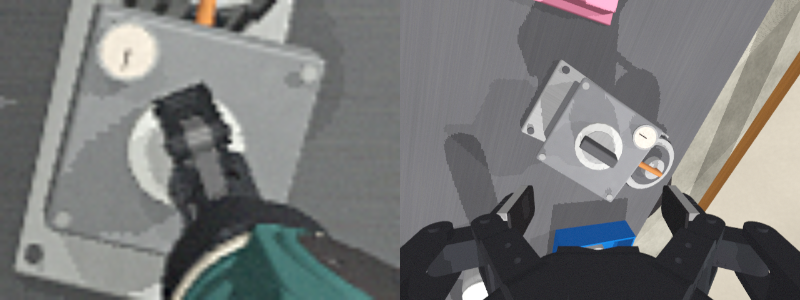

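The wrist half of the picture shows the bar in line with the pipe and face edges again. I'll check the angle numerically.

```bash
python3 - <<'E'
from h import *
c=load("w5");C=np.array([.5985,-.170,.1745]);a=load("w3");b=load("w4")
ax=np.array([.888,-.188,.420])
print([proj(c,C+k*ax*.024).round(1) for k in(-1,0,1)])
im=c["image"];u=proj(c,C).astype(int);x0,y0=u-45
g=im.max(2)[y0:y0+90,x0:x0+90];m=(g<128).astype('uint8')
# same-collar region only
yy,xx=np.mgrid[:90,:90];m[(xx-45)**2+(yy-45)**2>36**2]=0
n,l,st,ce=cv2.connectedComponentsWithStats(m);i=1+np.argmax(st[1:,4]);pts=np.argwhere(l==i)[:,::-1].astype(np.float32)
r=cv2.minAreaRect(pts);print(st[i],r,np.array(r[0])+[x0,y0])
v=cv2.fitLine(pts,cv2.DIST_L2,0,.01,.01).ravel();ang=np.degrees(np.arctan2(v[1],v[0]));p,q=proj(c,C-ax*.024),proj(c,C+ax*.024);print(ang,np.degrees(np.arctan2(*(q-p)[::-1])))
E
```

```text
[array([292.4, 228.2]), array([319.9, 245.2]), array([346.6, 261.8])]
[  13   17   61   51 1369] ((44.17977523803711, 42.112361907958984), (65.7198715209961, 21.83595848083496), 32.00538635253906) [318.17977524 242.11236191]
33.543945 31.8496495601935
```

```bash
python3 -c "
from cell import bot
print(bot.hand_in())"
```

```text
the job is handed in; nothing more can be done
None
```

I pressed the bleed plunger to its stop and it came back up. I then turned the air valve to its inner stop at about 0.97 rad, held it there lightly for about 1.8 s and let it spring back to rest. No loose part was touched, and the job was handed in at about 20 s.

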